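Rock a light handle out of its foam cutout and turn it dome up for sterilising

TASK

The blue light handle in the foam block is packed dome down, but it must go into the steel steriliser tray dome up so that no water collects in it. Press down the edge beside the open well so that the handle rocks up in its tight cutout, tip it over on to its flat face, then set it down gently, dome up and square with the tray, in the tray's empty place. Leave the other handles, the instruments and the bowl where they are.

Things in the scene. Friction and masses are not known exactly. Their poses are not given: they have to be found in the camera images.
- handle: Light handle to be moved: blue polymer, about 150 g, square flange 78 x 78 x 8 mm with a dome on one side, 50 mm tall overall. Origin at the dome's apex; z points from the apex out through the flat mouth face: up at the start (dome down), down at the end. x, y along the flange's edges; x is parallel to the foam's x at the start. Two identical handles stand dome up in the tray.
- handle_mouth (a point): Centre of the handle's flat mouth face (closed by a steel bayonet plate, no hole to grip in), 50 mm from the apex. The dome is 48 mm in diameter for the 22 mm next to the 8 mm flange, then rounds in over 20 mm to a flat apex 16 mm across. Centre of mass on the axis, 15 mm from the mouth face.
- handle_rim (a point): Middle of the edge of the mouth face that overhangs the open well at the start, 39 mm from the handle's axis. Nothing is under this edge. Pressed down and then towards the well near this edge (about 15 mm down and 15 mm along), the handle overbalances and leans over by some 45 degrees by itself and stays so, the opposite edge raised.
- foam: Dark stepped foam block, stiff as wood and fixed to the worktop, 121 mm wide (y), x from -60 to 173 mm. Origin on the worktop under the middle of the cutout, z up, +x from the high part to the low step. High part: top at z = 62 mm, x from -60 to 66 mm, with a pocket 81 mm wide (y), from x = -40.5 mm, open towards the low step.
- pocket (a point): Middle of the cutout, level with the foam's high top (z = 62 mm). At the start the handle sits here, mouth face flush with the top, apex on the pocket floor (z = 12 mm), with 1.5 mm play at three sides of its flange; a ledge under the flange's -x side keeps it level.
- well (a point): In the open well beside the handle (foam x from 39 to 66 mm, as wide as the pocket), a point on its bottom at foam x = 52 mm, z = 22 mm. The pressed edge of the flange comes to rest in it, close to the face of the low step at foam x = 66 mm.
- behind (a point): A point 36 mm on the -x side of the cutout's middle, 6 mm above the high top. While the handle leans, its raised edge stands near foam x = 4 mm, z = 78 mm, with room behind it. Pushed here from behind towards +x, it turns about the flange's lower edge at the low step's face. Let the finger rise with the edge, else the dome is caught beneath it: upright, the dome reaches z = 85 mm, the edge 100 mm.
- step (a point): On top of the low step (foam z = 34 mm, x from 66 to 165 mm, full width, 8 mm lip at the far end). Pushed some 30 degrees past upright (the upper edge is then near foam x = 95 mm, z = 90 mm) the handle falls on to its mouth face here and slides back a little, its middle ending near this point, foam x = 79 mm: dome up, apex 50 mm above the step, its dome free to be gripped from above.
- tray: Steel steriliser tray, fixed, 310 mm (x) by 112 mm (y), floor at z = 6 mm, rim 14 mm high; origin under its centre on the worktop. Three places in a row at x = -96, 0 and 96 mm, y = 0; in random order two hold handles, standing dome up, and one is empty.
- place: The empty place in the tray: a flat engraved square outline of 82 mm. Origin at its centre on the tray floor, z up, x and y along the tray's.
- spare_a: Other light handle standing dome up in the tray, same shape; here the origin is at the centre of its mouth face underneath, z up through the dome.
- spare_b: As spare_a.
- sound: Steel uterine sound, a thin rod 280 mm long with a flat grip, lying on the worktop beyond the work area; origin near its middle, underneath.
- dilator: Chrome dilator, a rod 180 mm long and 9 mm thick with a flat middle, lying on the worktop beside the tray; origin underneath its middle.
- bowl: Small steel bowl, 80 mm across and 40 mm high, on the worktop; origin underneath.
Mind the look-alikes: they are no part of the job. Leave any green or orange look-alike of the handle alone.

How it is judged:
On the way, in this order (a step that is already met when the one before it is completed fails the run):
1. the handle is rocked up in its cutout: leaning by 30 to 80 degrees, its apex still within 50 mm of the middle of the cutout (angle between handle's own z axis and vertical between 0.52 and 1.4 rad and horizontal distance between handle and foam below 0.05 m), for 0.2 s.
2. the handle is turned over, dome up within 10 degrees and still (angle between handle's own z axis and vertical above 2.967 rad and linear speed of handle below 0.05 m/s), for 0.2 s.
At the end, for the whole second after the job is handed in: The handle stands released and still on the tray floor, dome up (within 5 degrees), its centre within 15 mm of the centre of the empty place and its flange square with the tray within 12 degrees (any of the four ways round) (horizontal distance between handle_mouth and place below 0.015 m and z of handle_mouth in the frame of place below 0.004 m and angle between handle's own z axis and vertical above 3.05 rad and (angle between the x axis of handle and the x axis of tray, either way round below 0.22 rad or angle between the y axis of handle and the x axis of tray, either way round below 0.22 rad) and linear speed of handle below 0.02 m/s and contact force between the fingers and handle below 0.05 N); the robot touches nothing.
It fails at once if another handle is shifted by more than 15 mm or tipped (distance of any of spare_a, spare_b from where it was at the start of the episode above 0.015 m or angle between any of spare_a, spare_b's own z axis and vertical above 0.3 rad).
It fails at once if the sound, the dilator or the bowl is shifted by more than 25 mm (distance of any of sound, dilator, bowl from where it was at the start of the episode above 0.025 m).
It fails at once if the handle is dropped into the tray (falling freely at over 0.6 m/s above the empty place, as after a drop of about 2 cm) (horizontal distance between handle and place below 0.07 m and linear speed of handle above 0.6 m/s and contact force between the fingers and handle below 0.01 N).
It also fails if it takes over 58 s, if anything falls off the work surface, if the arm or the gripper's body presses on something with over 40 N, if the wrist force passes 120 N, or if a joint passes its speed limit or range.

ROBOT

A 6-joint arm with a two-finger parallel gripper is mounted at the origin on the work surface. World frame = base frame: x ahead of the robot, y to its left, z up, the work surface at z = 0. Lengths are in m, angles in rad, forces in N, time in s.
With the tool pointing down it reaches from about 0.375 to 0.9 m from the base axis. Payload 3.1 kg.
Tool frame: the origin (TCP) lies on the centre line of the jaws, within the pads' length; the fingertips stand 11 mm ahead of it and the grasp point (between the pads) lies 8 mm behind it; x points along the fingers, y is the direction in which the jaws open and shut, and the axes are right-handed (so a half turn about x gives the same grasp; the last joint's range is limited). The gripper opens to 87 mm and grips with 3 to 60 N. Pads are 19 mm wide; open, the fingers measure 117 mm over their backs; the gripper's body (75 mm by 190 mm) begins 51 mm behind the grasp point.
Start: joints at [0.988, 0.527, 1.433, -0, 1.181, -0.178], TCP at [0.246, 0.574, 0.234] pointing down, gripper open.
Joint ranges: [-3.08, 3.08], [-0.75, 2.2], [0.22, 2.44], [-1.43, 4.57], [0, 2.65], [-2.85, 2.85]. Speed limits (rad/s): [2.79, 2.79, 3.14, 3.14, 3.14, 3.14].

INTERFACE

Orientations are given as a unit quaternion [x, y, z, w].
In Python, from rig import robot, camera, camera_info gives the robot as it stands.
- The arm moves only by the shell command python3 -m inch 'ROWS' [FORCE]. ROWS is JSON, a list that holds one entry, the list of rows, each a list of 5 numbers: the shift along the tool's x, y, z in cm, then the turn about the tool's x in rad, then the opening, from 0 (shut) to 1 (fully open). A call has 1 to 8 rows; each row shifts and turns the pose as measured when the row begins, along the tool's axes as they then stand; what a row does not reach is not made up. A row lasts 1/12 s, in which the tool goes at most 41.7 mm and 7.16 degrees, less where a joint would pass 70% of its speed; a pose out of reach is approached as far as the arm can. A call with a gripper value outside its range is refused whole. The fingers move at their own pace and stop on an object; FORCE is the grip in N (left out, the last holds). Time passes only in rows, so rows that do not move let the fingers close. It gives the time, the measured TCP pose, the force and the opening at its end, in the units of the state.
- robot.get_obs(): the state, without advancing time (a new reading comes with each control period).
- camera(name): name is "side" or "top"; returns the picture (420x560x3 uint8, red, green, blue); there is no depth.
- camera_info(name): a dict with "camera_matrix" (3x3 intrinsics, pixels), "rvec" (rotation vector, rad) and "tvec" (3), from world to camera coordinates, as OpenCV has them. Camera axes: x right, y down, z forward; pixel columns grow to the right and rows downward; lengths in m; the calibration is good to about 2 mm. A picture is of the moment at which its call begins. camera_info takes no time and is no camera call.
- robot.hand_in(): hands the job in, once; it reports no verdict.
The state is a dict: "time": time; "q": joint angles; "joint_velocities": joint speeds; "joint_torque": joint torques, N m; "position": TCP position; "tool_rot": TCP orientation; "ft_force": force on the tool from outside, world axes, zero at the start; "moment": the same for the moment, N m; "grip_width": finger opening in m.
Only numpy, scipy, OpenCV 4.12 (cv2) and the standard library are available. Lean on these libraries where they do the work, as an engineer would, in place of code of your own. Each camera call takes 0.05 s, during which the arm holds its last target. There are 200 camera calls.

## Working session

There is one attempt and no reset: what is moved stays moved. The work goes in short steps, Python scripts to look and compute and a shell command to move; the robot and the scene stay as the last step left them, time stands still between calls to the robot, and variables do not carry over. Pictures are saved under pics/ and viewed, about 8 in all and at most 12, crops included, and the job is handed in when it is done.

```bash
ls; mkdir -p pics
cat > h.py <<'E'
import numpy as np, cv2
from rig import robot, camera, camera_info
from scipy.spatial.transform import Rotation as R
def cam(n):
    i=camera_info(n); return np.array(i["camera_matrix"]),cv2.Rodrigues(np.array(i["rvec"],float))[0],np.array(i["tvec"],float).reshape(3)
def ray(n,uv,z):
    K,M,t=cam(n); d=M.T@np.linalg.inv(K)@np.array([uv[0],uv[1],1.]); c=-M.T@t
    return c+d*(z-c[2])/d[2]
def proj(n,p):
    K,M,t=cam(n); q=K@(M@np.asarray(p,float)+t); return q[:2]/q[2]
def snap(n,f,s=1):
    im=camera(n); cv2.imwrite(f"pics/{f}.png",cv2.resize(im[:,:,::-1],None,fx=s,fy=s)); return im
E
python3 - <<'E'
from h import *
snap("top","top0",1.4);snap("side","side0",1.4)
for n in("top","side"):
    K,M,t=cam(n);print(n,K[0,0],-M.T@t,M[2])
o=robot.get_obs();print(o["time"],o["position"],R.from_quat(o["tool_rot"]).as_matrix())
E
```

```text
pics
top 484.18975755110415 [0.30259459 0.0519373  1.50308521] [ 0.2064816  -0.01086767 -0.97839013]
side 402.94075107070904 [ 0.45595234 -0.58841833  0.76579455] [ 0.14622548  0.66566778 -0.73178174]
0.1 [0.24576725 0.57396282 0.23267612] [[-1.08955759e-03  3.93838793e-01  9.19178882e-01]
 [-1.60858944e-03  9.19177549e-01 -3.93840128e-01]
 [-9.99998113e-01 -1.90769295e-03 -3.67971951e-04]]
```

View pics/top0.png

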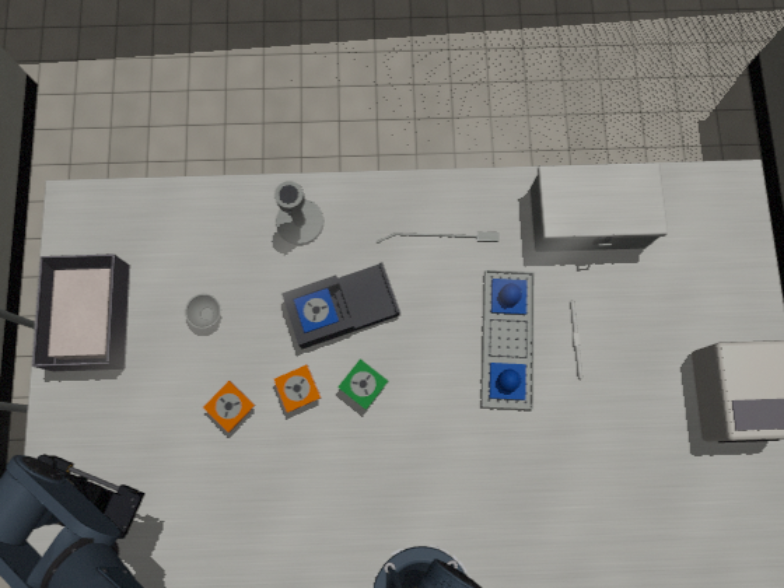

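View pics/side0.png

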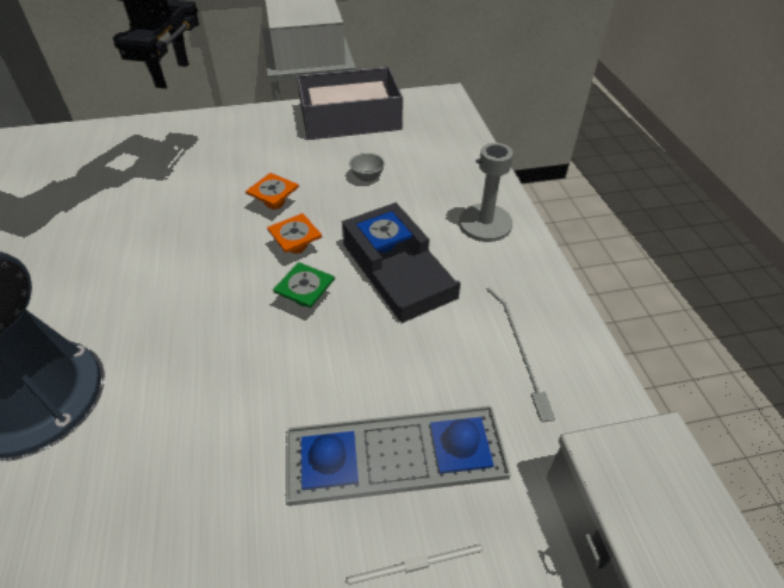

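The top view shows the blue handle at about (317,310) in the foam, with the low step running right and slightly up. The tray is at about (508,340) with its middle place empty. The lamp stand at (300,220) is near the foam. Next I'll measure.

```bash
cat >> h.py <<'E'
def blobs(n,im,lo,hi,amin=150):
    m=cv2.inRange(cv2.cvtColor(im,cv2.COLOR_RGB2HSV),lo,hi)
    m=cv2.morphologyEx(m,cv2.MORPH_CLOSE,np.ones((3,3)))
    return [c for c in cv2.findContours(m,cv2.RETR_EXTERNAL,cv2.CHAIN_APPROX_NONE)[0] if cv2.contourArea(c)>amin]
def rect(n,c,z):
    P=np.array([ray(n,p,z)[:2] for p in c[:,0]+0.0]); r=cv2.minAreaRect((P*1000).astype(np.float32)); return np.round(r[0],1),np.round(r[1],1),round(r[2],1)
BL=((105,120,50),(130,255,255))
E
python3 - <<'E'
from h import *
t=cv2.imread("pics/top0.png"); 
for n in("top","side"):
    im=camera(n)
    for c in blobs(n,im,*BL):
        u=c[:,0].mean(0); print(n,u,"z62",rect(n,c,.062),"z14",rect(n,c,.014))
# foam high top / step corners, dark mask, top
im=camera("top"); g=cv2.cvtColor(im,cv2.COLOR_RGB2GRAY)
cv2.imwrite("pics/crop.png",cv2.resize(im[180:260,190:390,::-1],None,fx=4,fy=4,interpolation=cv2.INTER_CUBIC))
E
```

```text
top [362.18947368 271.84210526] z62 (array([ 440. , -197.7]), array([74.8, 76. ]), 85.9) z14 (array([ 444.6, -206.1]), array([77.3, 78.6]), 85.9)
top [225.39784946 221.59139785] z62 (array([606.5, 208.4]), array([78. , 80.2]), 17.1) z14 (array([616.6, 213.6]), array([80.6, 82.9]), 17.1)
top [363.15217391 211.41304348] z62 (array([ 624.8, -211.8]), array([73.2, 75.4]), 85.9) z14 (array([ 635.5, -220.5]), array([75.7, 77.9]), 85.9)
side [233.72535211 327.62676056] z62 (array([ 444.1, -232.8]), array([73.3, 72.1]), 85.0) z14 (array([ 443.2, -208.6]), array([78.3, 77. ]), 85.0)
side [329.12857143 317.48571429] z62 (array([ 623.1, -248.6]), array([74.6, 72.5]), 84.7) z14 (array([ 634.5, -225.5]), array([79.7, 77.4]), 84.7)
side [274.08139535 164.51162791] z62 (array([607.8, 198.6]), array([80.7, 96.3]), 17.6) z14 (array([618.2, 252.3]), array([ 86.2, 102.9]), 17.6)
```

View pics/crop.png

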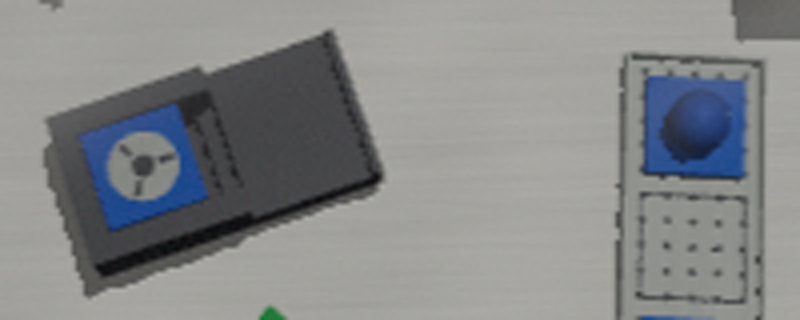

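Run:
```python
from h import *
s=1/1.4
print("lamp base top/side",ray("top",np.array([300,221])*s,0.005),ray("side",np.array([486,222])*s,0.005))
# lamp head triangulate
A=[];b=[]
for n,u in(("top",(289,191)),("side",(497,152))):
    K,M,t=cam(n);c=-M.T@t;d=M.T@np.linalg.inv(K)@np.array([u[0]*s,u[1]*s,1]);d/=np.linalg.norm(d);P=np.eye(3)-np.outer(d,d);A.append(P);b.append(P@c)
print("head",np.linalg.lstsq(np.vstack(A),np.hstack(b),rcond=None)[0])
O=np.array([.606,.208]);a=np.radians(-72.7);fx=np.array([np.cos(a),np.sin(a)]);fy=np.array([-fx[1],fx[0]])
for x in(-60,35,79,173):print(x,O+fx*x/1000)
for l,p in(("lo",(-60,-60.5,62)),("hi",(-60,60.5,62)),("stepend",(173,60.5,34)),("stepend",(173,-60.5,34)),("m",(66,60.5,62)),):
    w=O+fx*p[0]/1000+fy*p[1]/1000; print(l,[( (proj(n,[*w,p[2]/1000]))).round(1) for n in("top","side")])
# move to above press
o=robot.get_obs();Rm=R.from_quat(o["tool_rot"]).as_matrix();print("shift cm",Rm.T@(np.r_[O+fx*.035,.11]-o["position"])*100)
```

```text
lamp base top/side [0.82998152 0.24918151 0.005     ] [0.82977085 0.24761923 0.005     ]
head [0.83364377 0.25009221 0.17302745]
-60 [0.58815751 0.26528565]
35 [0.61640812 0.17458337]
79 [0.62949262 0.1325739 ]
173 [0.65744585 0.04282638]
lo [array([212.7, 246.4]), array([243.4, 157. ])]
hi [array([200.8, 209.4]), array([282.7, 143.4])]
stepend [array([273.1, 187.8]), array([328.3, 203.5])]
stepend [array([285.8, 223.5]), array([286.2, 221.4])]
m [array([240. , 196.3]), array([306.4, 170. ])]
shift cm [ 12.32001849 -22.12956541  49.79455441]
```

```bash
python3 -m inch '[[[0,-1.58,3.55,0,0],[0,-1.58,3.55,0,0],[0,-1.58,3.55,0,0],[0,-1.58,3.55,0,0],[0,-1.58,3.55,0,0],[0,-1.58,3.55,0,0],[0,-1.58,3.55,0,0],[0,-1.58,3.55,0,0]]]' 20
python3 -m inch '[[[0,-1.58,3.55,0,0],[0,-1.58,3.55,0,0],[0,-1.58,3.55,0,0],[0,-1.58,3.55,0,0],[0,-1.58,3.55,0,0],[0,-1.58,3.55,0,0]]]'
python3 -m inch '[[[0,0,0,0.124,0],[0,0,0,0.124,0],[0,0,0,0.124,0],[0,0,0,0.124,0],[0,0,0,0.124,0],[0,0,0,0.124,0],[0,0,0,0.12,0]]]'
cat >> h.py <<'E'
O=np.array([.606,.208]);a=np.radians(-72.7);fx=np.array([np.cos(a),np.sin(a)]);fy=np.array([-fx[1],fx[0]])
def st():
    o=robot.get_obs();Rm=R.from_quat(o["tool_rot"]).as_matrix();p=o["position"];d=p[:2]-O
    print("t",round(o["time"],2),"foam xy mm",np.round([d@fx*1e3,d@fy*1e3],1),"tip z",round((p[2]-.011)*1e3,1),"F foam",np.round([o["ft_force"][:2]@fx,o["ft_force"][:2]@fy,o["ft_force"][2]],1),"yaw tool y",np.degrees(np.arctan2(Rm[1,1],Rm[0,1])).round(1),"w",round(o["grip_width"]*1e3,1))
    return o,Rm
def go(x,y,ztip,yaw=17.3):
    o,Rm=st();t=np.r_[O+fx*x/1e3+fy*y/1e3,ztip/1e3+.011];print("cm",np.round(Rm.T@(t-o["position"])*100,2))
E
python3 -c "
from h import *
go(35,0,100)"
```

```text
time: 0.92
position: [0.4594, 0.3455, 0.2314]
tool_rot: [0.137, 0.695, -0.135, 0.693]
ft_force: [0.5, 0.5, -0.5]
grip_width: 0.0419
time: 1.42
position: [0.6269, 0.167, 0.2304]
tool_rot: [0.138, 0.695, -0.135, 0.693]
ft_force: [0.2, 0.5, -0.2]
grip_width: 0.0038
time: 2.0
position: [0.6357, 0.1545, 0.2279]
tool_rot: [0.42, 0.569, -0.419, 0.569]
ft_force: [-0.2, -0.3, 0.2]
grip_width: 0.0006
t 2.0 foam xy mm [59.9 12.4] tip z 216.9 F foam [ 0.2 -0.3  0.2] yaw tool y 17.3 w 0.6
cm [11.69 -1.26 -2.47]
```

```bash
python3 -m inch '[[[3.5,-0.63,-1.2,0,0],[3.5,-0.63,-1.25,0,0],[3.5,0,0,0,0],[1.2,0,0,0,0],[0,0,0,0,0]]]'
python3 -c "
from h import *
go(35,0,63)"
```

```text
time: 2.42
position: [0.6201, 0.1748, 0.11]
tool_rot: [0.424, 0.565, -0.418, 0.571]
ft_force: [-0.8, 0.7, -0.1]
grip_width: 0.0003
t 2.42 foam xy mm [35.9  3.6] tip z 99.0 F foam [-0.9 -0.6 -0.1] yaw tool y 16.9 w 0.3
cm [ 3.6  -0.4  -0.09]
```

```bash
python3 -m inch '[[[1.7,-0.4,-0.1,0,0],[1.5,0,0,0,0],[0.5,0,0,0,0],[0.3,0,0,0,0]]]'
python3 -c "
from h import *
st()"
python3 -m inch '[[[0.4,0,0,0,0],[0.4,0,0,0,0],[0.4,0,0.1,0,0],[0.3,0,0.1,0,0]]]'
python3 -c "
from h import *
st()"
```

```text
time: 2.75
position: [0.62, 0.1736, 0.0722]
tool_rot: [0.424, 0.563, -0.417, 0.574]
ft_force: [-0.8, -8.6, 14.6]
grip_width: 0.0004
t 2.75 foam xy mm [37.   3.2] tip z 61.2 F foam [ 8.  -3.3 14.6] yaw tool y 17.0 w 0.4
time: 3.08
position: [0.6221, 0.1667, 0.0689]
tool_rot: [0.421, 0.562, -0.418, 0.576]
ft_force: [-1.1, 0.1, 2.1]
grip_width: 0.0005
t 3.08 foam xy mm [44.2  3.1] tip z 57.9 F foam [-0.4 -1.   2.1] yaw tool y 17.2 w 0.5
```

```bash
python3 -c "
from h import *
st()
im=camera('side'); cv2.imwrite('pics/s1.png',cv2.resize(im[110:240,200:360,::-1],None,fx=4.5,fy=4.5))
st()"
```

```text
t 3.08 foam xy mm [44.2  3.1] tip z 57.9 F foam [-0.4 -1.   2.1] yaw tool y 17.2 w 0.5
t 3.13 foam xy mm [44.4  3.4] tip z 57.5 F foam [ 0.8 -1.9  4.7] yaw tool y 17.2 w 0.1
```

View pics/s1.png

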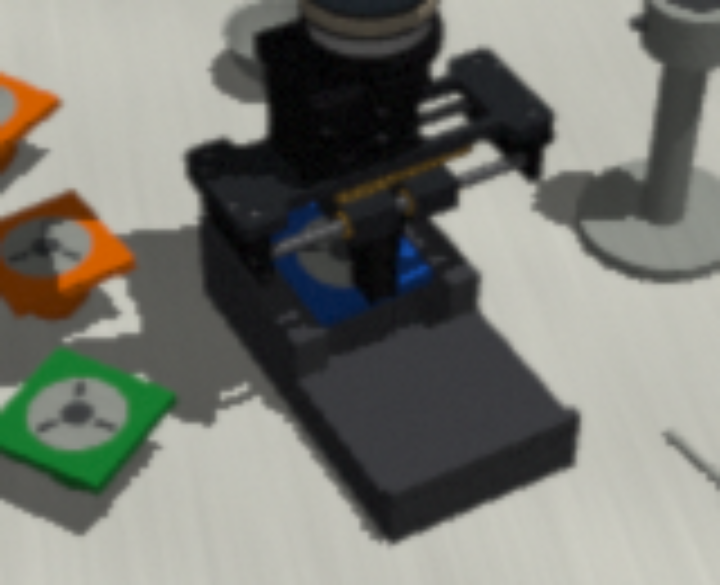

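The finger is on the flange edge at about (375,290) in the crop, and the handle is only slightly tilted so far. I'll press further.

```bash
python3 -m inch '[[[0.8,0,-0.2,0,0],[0.8,0,-0.2,0,0]]]'
python3 -c "
from h import *
st()"
python3 -m inch '[[[0.8,0,0,0,0],[0.8,0,0,0,0]]]'
python3 -c "
from h import *
st()"
```

```text
time: 3.3
position: [0.6234, 0.164, 0.0619]
tool_rot: [0.417, 0.56, -0.419, 0.581]
ft_force: [-5.5, -6.5, 10.0]
grip_width: 0.0006
t 3.3 foam xy mm [47.2  3.5] tip z 50.9 F foam [ 4.5 -7.2 10. ] yaw tool y 17.6 w 0.6
time: 3.47
position: [0.6243, 0.161, 0.0511]
tool_rot: [0.416, 0.559, -0.419, 0.582]
ft_force: [-1.6, -2.2, 2.5]
grip_width: 0.0002
t 3.47 foam xy mm [50.3  3.5] tip z 40.1 F foam [ 1.7 -2.2  2.5] yaw tool y 17.6 w 0.2
```

```bash
python3 -m inch '[[[0.2,0,0.5,0,0],[0,0,0.2,0,0]]]'
python3 -c "
from h import *
o,Rm=st();print(Rm[:,0].round(3))
im=camera('side'); cv2.imwrite('pics/s2.png',cv2.resize(im[110:240,200:360,::-1],None,fx=4.5,fy=4.5))
"
```

```text
time: 3.63
position: [0.6274, 0.1541, 0.0498]
tool_rot: [0.416, 0.558, -0.419, 0.583]
ft_force: [-0.5, -0.5, 0.2]
grip_width: 0.0008
t 3.63 foam xy mm [57.8  4.4] tip z 38.8 F foam [ 0.3 -0.6  0.2] yaw tool y 17.6 w 0.8
[ 0.026 -0.024 -0.999]
```

View pics/s2.png

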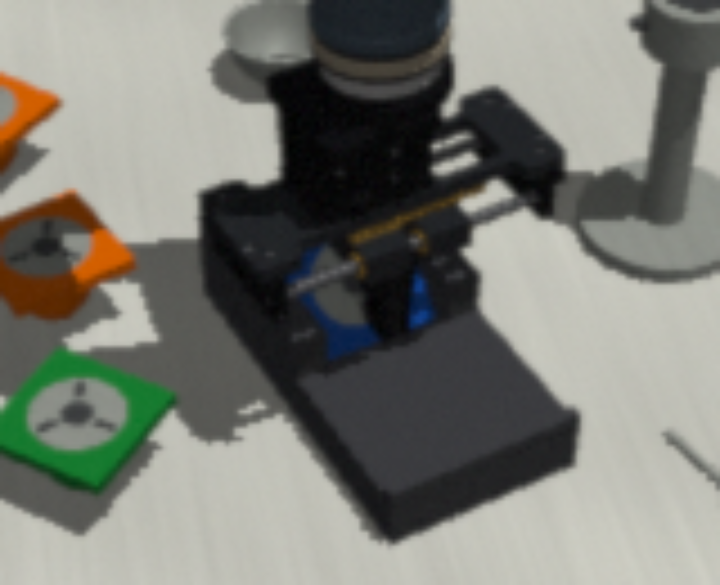

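The handle is leaning, with its edge down in the well at about (380,345), and the finger carries no force. I'll retract upward and go behind the raised edge.

```bash
python3 -m inch '[[[-2,0,0,0,0],[-4,0,0,0,0],[-4,0,-0.5,0,0],[0,0,-3,0,0],[0,0,-3,0,0],[0,0,-3,0,0],[0,0,0,0,0]]]'
python3 -c "
from h import *
o,Rm=st();print(Rm[:,0].round(3))
for n in('side','top'):
    im=camera(n)
    for c in blobs(n,im,*BL):
        P=[ray(n,p,.05)[:2]-O for p in c[:,0]+0.];P=np.array([[p@fx,p@fy] for p in P])*1e3;print(n,P.min(0).round(),P.max(0).round())
go(-36,0,68)
im=camera('side'); cv2.imwrite('pics/s3.png',cv2.resize(im[110:240,200:360,::-1],None,fx=4.5,fy=4.5))
"
```

```text
time: 4.27
position: [0.6021, 0.25, 0.1532]
tool_rot: [0.423, 0.555, -0.417, 0.582]
ft_force: [0.1, 0.4, 0.7]
grip_width: 0.0005
t 4.27 foam xy mm [-41.2   8.7] tip z 142.2 F foam [-0.3  0.2  0.7] yaw tool y 17.1 w 0.5
[ 0.035 -0.017 -0.999]
side [ 321. -330.] [ 408. -237.]
side [ 389. -162.] [483. -68.]
side [-33. -45.] [79. 58.]
top [ 293. -326.] [ 388. -231.]
top [-17. -36.] [52. 47.]
top [ 362. -152.] [456. -58.]
t 4.37 foam xy mm [-37.2   9.2] tip z 142.1 F foam [ 0.7  0.4 -1.1] yaw tool y 17.1 w 0.4
cm [ 7.38 -1.14 -0.09]
```

View pics/s3.png

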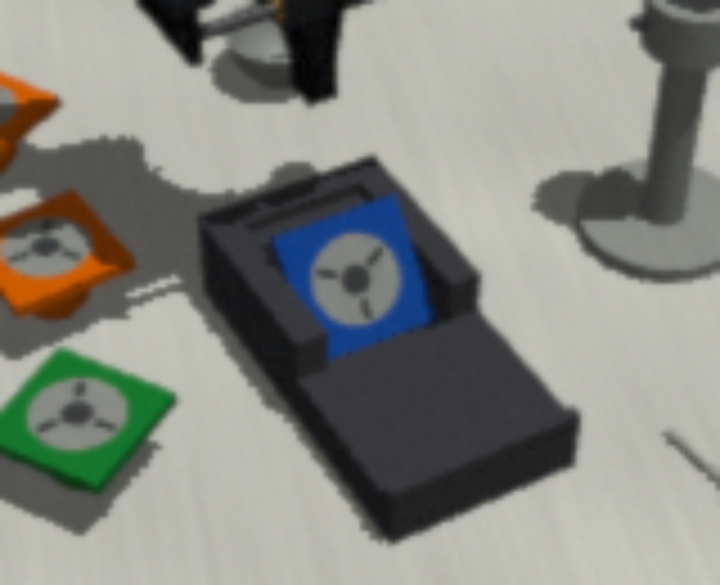

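It leans as intended, raised edge at about (335,215) in the crop, with free space behind it. I'll go down behind it.

```bash
python3 -m inch '[[[3.5,-0.6,0,0,0],[2.5,-0.4,0,0,0],[1,0,0,0,0],[0.2,0,0,0,0],[0,0,0,0,0]]]'
python3 -c "
from h import *
go(-10,0,70)"
```

```text
time: 4.83
position: [0.6019, 0.2361, 0.0793]
tool_rot: [0.425, 0.551, -0.419, 0.583]
ft_force: [-0.9, 0.1, 0.0]
grip_width: 0.0005
t 4.83 foam xy mm [-28.1   4.4] tip z 68.3 F foam [-0.4 -0.9  0. ] yaw tool y 16.7 w 0.5
cm [-0.12 -0.42  1.82]
```

```bash
python3 -m inch '[[[-0.1,-0.4,1.2,0,0],[-0.2,0,1.0,0,0],[-0.4,0,0.9,0,0]]]'
python3 -c "
from h import *
st()"
python3 -m inch '[[[-0.5,0,0.9,0,0],[-0.4,0,0.9,0,0]]]'
python3 -c "
from h import *
go(30,0,86)"
```

```text
time: 5.08
position: [0.6079, 0.2043, 0.0888]
tool_rot: [0.426, 0.551, -0.418, 0.583]
ft_force: [0.4, 0.3, -0.4]
grip_width: 0.0004
t 5.08 foam xy mm [4.1 0.7] tip z 77.8 F foam [-0.2  0.5 -0.4] yaw tool y 16.7 w 0.4
time: 5.25
position: [0.6146, 0.1845, 0.1013]
tool_rot: [0.427, 0.55, -0.418, 0.584]
ft_force: [0.1, 1.1, -0.0]
grip_width: 0.0006
t 5.25 foam xy mm [25.   1.2] tip z 90.3 F foam [-1.   0.4 -0. ] yaw tool y 16.7 w 0.6
cm [ 0.44 -0.13  0.49]
```

```bash
python3 -c "
from h import *
im=camera('side'); cv2.imwrite('pics/s4.png',cv2.resize(im[90:240,200:360,::-1],None,fx=4,fy=4))
go(30,0,86)"
```

```text
t 5.3 foam xy mm [27.1  2.2] tip z 91.4 F foam [0.6 0.5 0. ] yaw tool y 16.6 w 0.8
cm [ 0.54 -0.24  0.27]
```

View pics/s4.png

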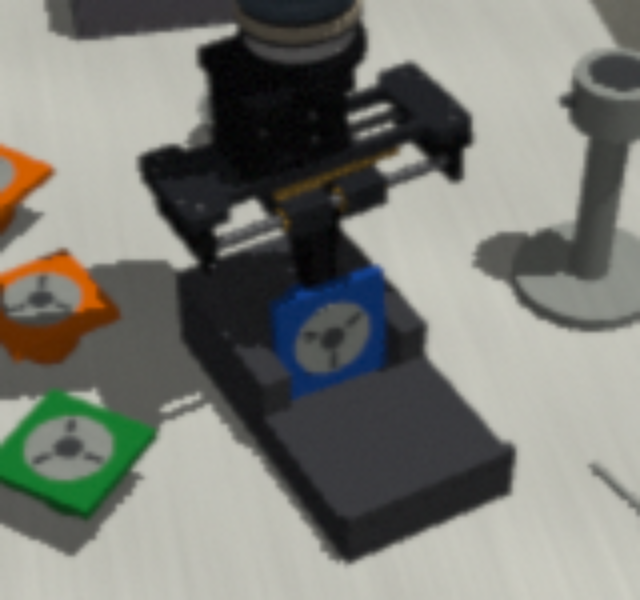

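Pushed up to nearly upright, with the finger just behind the upper edge. I'll continue past upright.

```bash
python3 -m inch '[[[0.1,-0.2,1.0,0,0],[0.1,0,1.0,0,0]]]'
python3 -c "
from h import *
st()"
python3 -m inch '[[[0.1,0,1.0,0,0],[0.1,0,1.0,0,0]]]'
python3 -c "
from h import *
st()"
```

```text
time: 5.47
position: [0.6213, 0.1618, 0.1033]
tool_rot: [0.428, 0.548, -0.417, 0.586]
ft_force: [0.2, -0.0, -0.3]
grip_width: 0.0007
t 5.47 foam xy mm [48.7  0.9] tip z 92.3 F foam [ 0.1  0.2 -0.3] yaw tool y 16.6 w 0.7
time: 5.63
position: [0.6278, 0.1402, 0.1022]
tool_rot: [0.428, 0.547, -0.417, 0.586]
ft_force: [0.8, -0.5, 0.1]
grip_width: 0.0005
t 5.63 foam xy mm [71.2  0.6] tip z 91.2 F foam [0.7 0.6 0.1] yaw tool y 16.6 w 0.5
```

```bash
python3 -m inch '[[[0,0,1.0,0,0],[0,0,0.8,0,0],[0,0,0.3,0,0],[0,0,0,0,0]]]'
python3 -c "
from h import *
st()
im=camera('side'); cv2.imwrite('pics/s5.png',cv2.resize(im[90:240,200:360,::-1],None,fx=4,fy=4))
st()"
```

```text
time: 5.97
position: [0.6349, 0.1144, 0.1019]
tool_rot: [0.429, 0.547, -0.418, 0.585]
ft_force: [0.3, 0.4, -0.0]
grip_width: 0.0006
t 5.97 foam xy mm [98.  -0.2] tip z 90.9 F foam [-0.3  0.4 -0. ] yaw tool y 16.5 w 0.6
t 6.02 foam xy mm [97.7 -0.3] tip z 90.8 F foam [-0.5 -0.7  0.9] yaw tool y 16.5 w -0.1
```

View pics/s5.png

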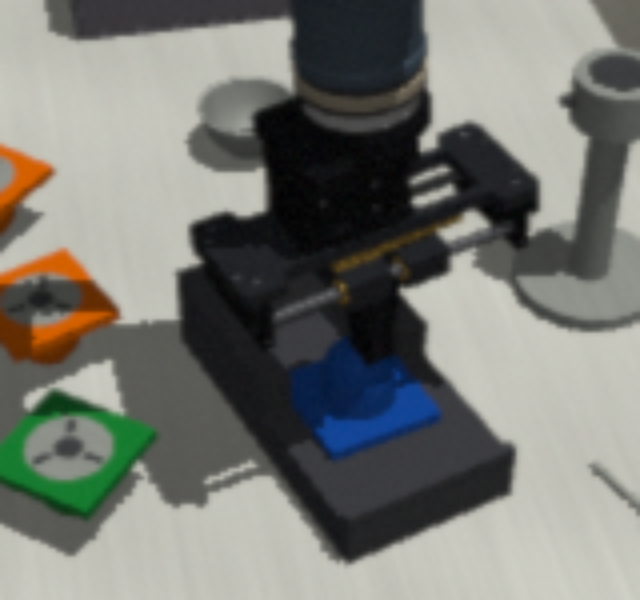

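It is over, dome up on the step. I'll rise clear, open, and locate it.

```bash
python3 -m inch '[[[-3.5,0,0,0,1],[-3.5,0,0,0,1],[-1,0,-3,0,1],[0,0,-3.5,0,1],[0,0,-3.5,0,1],[0,0,-2,0,1],[0,0,0,0,1],[0,0,0,0,1]]]'
python3 -c "
from h import *
st()
for n in('side','top'):
    im=camera(n)
    for c in blobs(n,im,*BL):
        print(n,c[:,0].mean(0),[rect(n,c,z) for z in(.042,)])
        P=np.array([ray(n,p,.042)[:2]-O for p in c[:,0]+0.]);P=np.c_[P@fx,P@fy]*1e3;print(P.min(0).round(),P.max(0).round())
im=camera('side'); cv2.imwrite('pics/s6.png',cv2.resize(im[90:240,200:360,::-1],None,fx=4,fy=4))
"
```

```text
time: 6.68
position: [0.5944, 0.2383, 0.1798]
tool_rot: [0.429, 0.549, -0.418, 0.584]
ft_force: [-0.5, 0.0, 0.1]
grip_width: 0.0458
t 6.68 foam xy mm [-32.4  -2.1] tip z 168.8 F foam [-0.2 -0.5  0.1] yaw tool y 16.5 w 45.8
side [233.71830986 327.63380282] [(array([ 443.7, -222.7]), array([75.4, 74.1]), 85.0)]
[ 316. -330.] [ 406. -235.]
side [329.13571429 317.47857143] [(array([ 627.9, -239. ]), array([76.7, 74.6]), 84.7)]
[ 386. -159.] [480. -64.]
side [289.61702128 188.65957447] [(array([628.1, 130. ]), array([82.8, 98.5]), 14.7)]
[ 33. -44.] [131.  40.]
top [362.17894737 271.82105263] [(array([ 442. , -201.2]), array([75.8, 76.7]), 85.9)]
[ 295. -325.] [ 390. -231.]
top [363.16304348 211.41304348] [(array([ 629.3, -215.4]), array([74.2, 76.4]), 85.9)]
[ 364. -150.] [458. -56.]
top [251.55434783 214.31521739] [(array([630.2, 130.5]), array([79.2, 80.8]), 16.6)]
[ 41. -40.] [122.  40.]
```

View pics/s6.png

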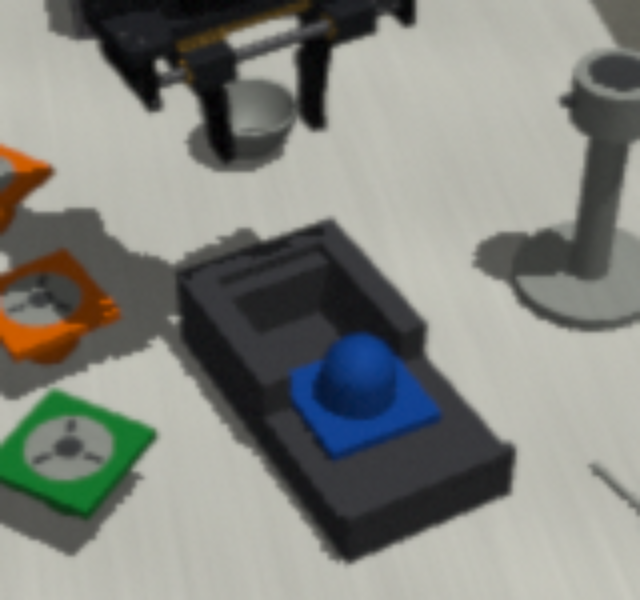

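The handle stands dome up and square on the step, dome at about (357,380). The top view puts its centre at (0.630, 0.1305), or foam x ≈ 81, y ≈ 0. I'll move above it.

```bash
python3 -m inch '[[[1,0,3.5,0,1],[1,0,3.5,0,1],[1,0,3.5,0,1],[1,0,1,0,1],[1,0,0,0,1],[0,0,0,0,1],[0,0,0,0,1]]]'
python3 -c "
from h import *
go(81,0,100);o,Rm=st();print(Rm[:,0].round(3))"
```

```text
time: 7.42
position: [0.6334, 0.1149, 0.1306]
tool_rot: [0.432, 0.546, -0.421, 0.582]
ft_force: [0.4, -0.3, -0.2]
grip_width: 0.0868
t 7.42 foam xy mm [97.  -1.5] tip z 119.6 F foam [ 0.4  0.3 -0.2] yaw tool y 15.9 w 86.8
cm [ 1.91  0.03 -1.67]
t 7.42 foam xy mm [97.  -1.5] tip z 119.6 F foam [ 0.4  0.3 -0.2] yaw tool y 15.9 w 86.8
[ 0.051 -0.018 -0.999]
```

```bash
python3 -m inch '[[[1.5,0,-1.0,0,1],[1.5,0,-0.7,0,1],[0,0,0,0,1],[0,0,0,0,1]]]'
python3 -c "
from h import *
go(81,0,47)"
```

```text
time: 7.75
position: [0.6301, 0.1346, 0.1008]
tool_rot: [0.432, 0.546, -0.419, 0.583]
ft_force: [-0.3, -0.1, -0.2]
grip_width: 0.0872
t 7.75 foam xy mm [77.3  1.1] tip z 89.8 F foam [-0.  -0.3 -0.2] yaw tool y 16.0 w 87.2
cm [ 4.28 -0.3   0.24]
```

```bash
python3 -m inch '[[[2,-0.2,0.15,0,1],[1.5,-0.1,0.1,0,1],[0.5,0,0,0,1],[0,0,0,0,1]]]'
python3 -c "
from h import *
go(81,0,47)"
```

```text
time: 8.08
position: [0.6323, 0.134, 0.0647]
tool_rot: [0.432, 0.545, -0.416, 0.586]
ft_force: [-0.8, -0.7, 0.2]
grip_width: 0.0872
t 8.08 foam xy mm [78.5  3.1] tip z 53.7 F foam [ 0.5 -1.   0.2] yaw tool y 16.3 w 87.2
cm [ 0.66 -0.34  0.23]
```

```bash
python3 -m inch '[[[0.5,-0.3,0.2,0,1],[0,0,0,0,1]]]'
python3 -c "
from h import *
go(81,0,47)"
python3 -m inch '[[[0,0,0,0,0.45],[0,0,0,0,0.45],[0,0,0,0,0.45],[0,0,0,0,0.45],[0,0,0,0,0.45],[0,0,0,0,0.3],[0,0,0,0,0.3],[0,0,0,0,0.3]]]' 15
python3 -c "
from h import *
st()"
```

```text
time: 8.25
position: [0.631, 0.1316, 0.061]
tool_rot: [0.432, 0.545, -0.415, 0.587]
ft_force: [-1.3, 0.5, -0.1]
grip_width: 0.087
t 8.25 foam xy mm [80.4  1.1] tip z 50.0 F foam [-0.8 -1.1 -0.1] yaw tool y 16.4 w 87.0
cm [ 0.3  -0.13  0.06]
time: 8.92
position: [0.6317, 0.131, 0.0644]
tool_rot: [0.432, 0.544, -0.414, 0.588]
ft_force: [-0.5, -0.3, 0.2]
grip_width: 0.0476
t 8.92 foam xy mm [81.1  1.7] tip z 53.4 F foam [ 0.2 -0.5  0.2] yaw tool y 16.4 w 47.6
```

```bash
python3 -m inch '[[[-1,0,0,0,0.3],[-2,0,0,0,0.3],[-3,0,0,0,0.3],[-3,0,0,0,0.3],[-2,0,0,0,0.3],[0,0,0,0,0.3]]]' 25
cat >> h.py <<'E'
PL=np.array([.5395,-.215])
def gop(ztip):
    o,Rm=st();t=np.r_[PL,ztip/1e3+.011];print("pos",o["position"].round(4),"toolx",Rm[:,0].round(3),"cm",np.round(Rm.T@(t-o["position"])*100,2))
E
python3 -c "
from h import *
gop(150)
im=camera('side'); cv2.imwrite('pics/s7.png',cv2.resize(im[60:240,180:380,::-1],None,fx=3,fy=3))
"
```

```text
time: 9.42
position: [0.6255, 0.1339, 0.1777]
tool_rot: [0.434, 0.544, -0.414, 0.587]
ft_force: [0.4, 0.5, -2.2]
grip_width: 0.0469
t 9.42 foam xy mm [76.5 -3.5] tip z 166.7 F foam [-0.3  0.5 -2.2] yaw tool y 16.3 w 46.9
pos [0.6255 0.1339 0.1777] toolx [ 0.066 -0.014 -0.998] cm [  1.59 -18.12  31.04]
```

View pics/s7.png

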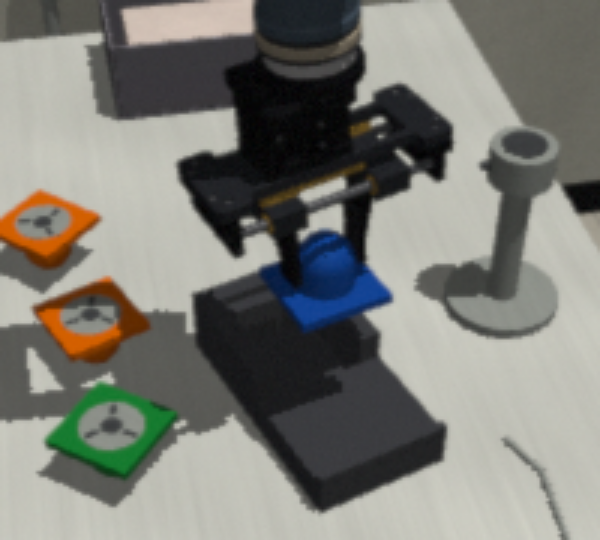

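Held level by the dome, clear of the foam. Now I'll carry it to the tray.

```bash
python3 -m inch '[[[0,-1.81,3.1,0,0.3],[0,-1.81,3.1,0,0.3],[0,-1.81,3.1,0,0.3],[0,-1.81,3.1,0,0.3],[0,-1.81,3.1,0,0.3],[0,-1.81,3.1,0,0.3],[0,-1.81,3.1,0,0.3],[0,-1.81,3.1,0,0.3]]]'
python3 -c "
from h import *
gop(120)"
```

```text
time: 10.13
position: [0.5498, -0.1446, 0.164]
tool_rot: [0.43, 0.552, -0.41, 0.585]
ft_force: [-0.1, -0.8, -1.7]
grip_width: 0.0472
t 10.13 foam xy mm [ 320.  -158.5] tip z 153.0 F foam [ 0.8 -0.3 -1.7] yaw tool y 17.1 w 47.2
pos [ 0.5498 -0.1446  0.164 ] toolx [ 0.053 -0.005 -0.999] cm [ 3.27 -3.21  6.36]
```

```bash
python3 -m inch '[[[0,-1.5,2.5,0,0.3],[0,-0.7,1.0,0,0.3],[0,0,0,0.124,0.3],[0,0,0,0.124,0.3],[0,0,0,0.12,0.3],[0,0,0,0,0.3]]]'
python3 -c "
from h import *
gop(70)
im=camera('side')
for c in blobs('side',im,*BL): print(c[:,0].mean(0).round(),rect('side',c,.12))"
```

```text
time: 10.63
position: [0.5307, -0.1948, 0.1529]
tool_rot: [0.532, 0.468, -0.511, 0.486]
ft_force: [0.1, 0.3, -3.2]
grip_width: 0.047
t 10.63 foam xy mm [ 362.2 -191.7] tip z 141.9 F foam [-0.3  0.2 -3.2] yaw tool y -5.1 w 47.0
pos [ 0.5307 -0.1948  0.1529] toolx [ 0.039  0.001 -0.999] cm [7.22 0.77 1.96]
[234. 328.] (array([ 444.9, -262.1]), array([67.5, 66. ]), 85.2)
[329. 317.] (array([ 609.2, -276.6]), array([68.4, 66.8]), 84.8)
[275. 287.] (array([ 528.7, -196.7]), array([77. , 78.9]), 85.2)
```

```bash
python3 -m inch '[[[2,0.4,1.0,0,0.3],[2.5,0.4,0.9,0,0.3],[2,0,0,0,0.3],[0.5,0,0,0,0.3],[0,0,0,0,0.3]]]'
python3 -c "
from h import *
gop(35)
im=camera('side')
for c in blobs('side',im,*BL): print(c[:,0].mean(0).round(),rect('side',c,.056))"
```

```text
time: 11.1
position: [0.5396, -0.2132, 0.0782]
tool_rot: [0.527, 0.474, -0.506, 0.491]
ft_force: [-0.3, -0.2, -0.7]
grip_width: 0.0472
t 11.1 foam xy mm [ 382.4 -188.7] tip z 67.2 F foam [ 0.1 -0.4 -0.7] yaw tool y -3.9 w 47.2
pos [ 0.5396 -0.2132  0.0782] toolx [ 0.037  0.002 -0.999] cm [ 3.22 -0.12  0.19]
[234. 328.] (array([ 443.9, -229.9]), array([73.9, 72.9]), 85.2)
[282. 318.] (array([ 537.1, -225.5]), array([61.2, 77.9]), 84.0)
[329. 318.] (array([ 624.2, -245.9]), array([75.2, 74.3]), 85.2)
```

```bash
python3 -m inch '[[[1.5,-0.1,0.2,0,0.3],[1.3,0,0,0,0.3],[0.4,0,0,0,0.3],[0.3,0,0,0,0.3],[0,0,0,0,0.3]]]'
python3 -c "
from h import *
gop(25)"
```

```text
time: 11.57
position: [0.542, -0.2145, 0.047]
tool_rot: [0.526, 0.474, -0.504, 0.495]
ft_force: [-0.1, -0.4, -1.4]
grip_width: 0.0471
t 11.57 foam xy mm [ 384.4 -186.8] tip z 36.0 F foam [ 0.3 -0.2 -1.4] yaw tool y -3.5 w 47.1
pos [ 0.542  -0.2145  0.047 ] toolx [ 0.042 -0.001 -0.999] cm [ 1.09 -0.29  0.06]
```

```bash
python3 -m inch '[[[0.5,-0.25,0,0,0.3],[0.3,0,0,0,0.3],[0.3,0,0,0,0.3]]]'
python3 -c "
from h import *
gop(25)"
python3 -m inch '[[[0.3,0,0,0,0.3],[0.2,0,0,0,0.3]]]'
python3 -c "
from h import *
gop(25)"
```

```text
time: 11.82
position: [0.5415, -0.2151, 0.0383]
tool_rot: [0.526, 0.472, -0.503, 0.497]
ft_force: [-0.4, 0.6, -1.7]
grip_width: 0.0475
t 11.82 foam xy mm [ 384.7 -187.3] tip z 27.3 F foam [-0.7 -0.3 -1.7] yaw tool y -3.4 w 47.5
pos [ 0.5415 -0.2151  0.0383] toolx [ 0.047 -0.004 -0.999] cm [ 0.22 -0.22  0.01]
time: 11.98
position: [0.5414, -0.2149, 0.0361]
tool_rot: [0.525, 0.473, -0.503, 0.497]
ft_force: [-5.4, 2.2, 23.1]
grip_width: 0.047
t 11.98 foam xy mm [ 384.6 -187.4] tip z 25.1 F foam [-3.7 -4.5 23.1] yaw tool y -3.4 w 47.0
pos [ 0.5414 -0.2149  0.0361] toolx [ 0.047 -0.004 -0.999] cm [ 0.   -0.19  0.02]
```

Contact at the expected height (23 N). I'll release and rise.

```bash
python3 -m inch '[[[-0.1,0,0,0,0.75],[0,0,0,0,0.75],[0,0,0,0,0.75],[0,0,0,0,0.75]]]'
python3 -m inch '[[[-1,0,0,0,0.75],[-2,0,0,0,0.75],[-3,0,0,0,0.75],[-3,0,0,0,0.75],[-3,0,0,0,0.75],[-3,0,0,0,0.75],[0,0,0,0,0.75]]]'
python3 -c "
from h import *
gop(25)
for n in('side','top'):
    im=camera(n)
    for c in blobs(n,im,*BL): print(n,c[:,0].mean(0).round(),rect(n,c,.014))
    if n=='side': cv2.imwrite('pics/s8.png',cv2.resize(im[230:390,180:400,::-1],None,fx=3,fy=3))"
```

```text
time: 12.32
position: [0.5427, -0.2158, 0.0393]
tool_rot: [0.526, 0.471, -0.503, 0.499]
ft_force: [0.5, -0.4, -0.2]
grip_width: 0.0629
time: 12.9
position: [0.5338, -0.2144, 0.1947]
tool_rot: [0.525, 0.473, -0.504, 0.496]
ft_force: [0.9, -0.5, -0.1]
grip_width: 0.0651
t 12.9 foam xy mm [ 381.8 -194.6] tip z 183.7 F foam [ 0.7  0.7 -0.1] yaw tool y -3.4 w 65.1
pos [ 0.5338 -0.2144  0.1947] toolx [ 0.045 -0.002 -0.999] cm [15.88 -0.13  0.03]
side [234. 328.] (array([ 443.5, -208.8]), array([78.7, 77. ]), 84.5)
side [284. 326.] (array([ 539.9, -218.6]), array([77.4, 76.5]), 85.7)
side [329. 317.] (array([ 634.4, -225.5]), array([79.7, 77.7]), 84.8)
top [358. 211.] (array([ 636.7, -206.3]), array([47.4, 78. ]), 86.1)
```

View pics/s8.png

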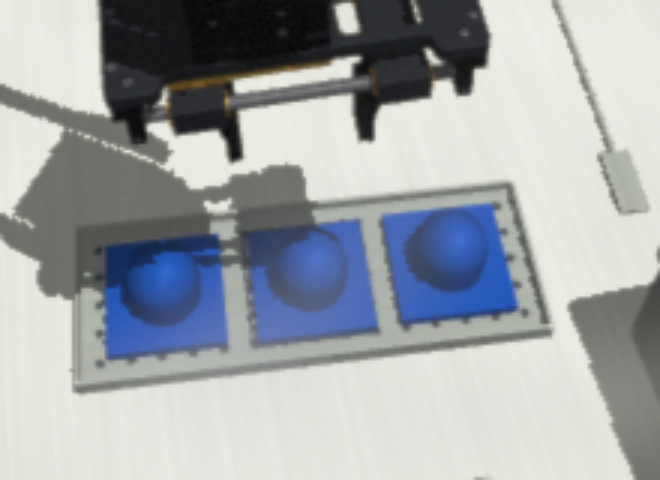

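The handle stands flat in the middle place, 1–2 mm from the midpoint of the two spares in the same view and square to about 1°. The spares have not moved. I'll hand in.

```bash
python3 -c "
from h import *
st(); print(robot.hand_in())"
```

```text
t 13.0 foam xy mm [ 379.8 -196.3] tip z 179.3 F foam [-0.5  1.  -0.6] yaw tool y -3.4 w 65.0
the job is handed in; nothing more can be done
None
```

I rocked the blue handle up in its cutout and tipped it over the well edge on to the step, mouth face down. Then I gripped it by the dome, set it in the tray's empty middle place and handed in at about 13 s. `hand_in` gave no verdict.

**Final position:** the last side view shows the handle flat, dome up. It is within about 2 mm of the midpoint between the two spares, and its flange is within about 1° of theirs.

**Other objects:** in the side view both spares are within about 1 mm of where they started. I did not measure the sound, dilator or bowl again; the arm was never near them.

**Robot state:** the gripper was open and about 17 cm above the tray floor, with about 1 N on the wrist sensor, which is noise level.

**Checks that fell short:**
- The arm blocked the last top view. It did not show the placed handle and showed only part of one spare, so the final position rests on the side camera alone.
- The tool drifted up to about 4° off vertical during the job.
- Contact on set-down was a brief 23 N push, firmer than I wanted for "gently", though there was no drop.

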